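Roll-press freshly bound notebooks

TASK

Clear the iron weight off the bed of the roller press and stand it in the middle of the round cork mat, then lay every small notebook that is out (two or three: red, blue, white) flat, centred and straight on its own green pad of the bed, whichever pad you like. Then press the hinged clear cover down until its catch holds it shut, and only after that wind the hand crank clockwise, about two full turns, until the roller has crossed the covered bed to its far end stop. Leave the cover caught, the notebooks in place and the weight upright on its mat, and do not shift or knock over the other things on the bench.

Things in the scene. Friction and masses are not known exactly. Their poses are not given: they have to be found in the camera images.
- press: roller press, fixed: grey base 170 (x) by 560 mm (y), 20 high; origin: centre of its underside; z up, x away from the robot, y to its left. The bed (116 by 260 mm, top 40 mm up) is centred at y = -0.13; a blue gearbox with the crank stands at y = 0.205. A blue roller gantry (175 mm in x, 50 in y, 126 high) straddles it, at the start at about y = 0.08 of the press
- pad0 (a point): centre of the green pad nearest the -y end of the bed, at the bed's top; 100 by 52 mm, long side along the press's x; the pads are 80 mm apart
- pad1 (a point): centre of the middle green pad
- pad2 (a point): centre of the green pad nearest the roller's parking place
- lid (a joint): angle of the hinged clear cover with red edges (112 by 250 mm, 5 thick): 0 shut, about 1.55 standing open. A spring pushes it open unless the catch holds it; push it by its far face towards the robot, then down. It takes about 10 N on the red front lip, with a snap in the last 0.1 rad. Shut, its top face is 66 mm above the bench
- lid_hinge (a point): middle of the cover's hinge line, which runs along the press's y on the bed's far (+x) side, 64 mm above the bench
- lid_edge (a point): middle of the cover's red front lip, on the cover's outer face (the upper one when shut), 111 mm from the hinge line; z is that face's outward normal, x points to the hinge. The small catch lies before the lip's middle, up to 20 mm further out and 8 mm higher
- crank (a joint): angle turned by the crank, clockwise seen from above, from its start stop (0) to its end stop (13.2 rad, 2.1 turns); a start is 0 to 0.7. It stays where it is left. It moves the roller 22 mm a radian
- crank_axis (a point): a point on the crank's upright axis, 110 mm above the bench (about half-way up the grip)
- crank_grip (a point): centre of the crank's dark wooden grip, 60 mm out from the axis, turning with the crank; x points radially outward, z up. The grip is a flat-sided upright paddle, 30 mm long radially, 16 mm thick, from 88 to 138 mm above the bench; it does not spin on the crank, so a gripper holding it must turn with it
- gantry (a joint): travel of the roller gantry towards the press's -y: 0 parked, 0.29 m at the far end stop (over pad0)
- weight: dark iron weight with a handle: foot 68 mm across and 25 mm high, neck 22 mm, round knob 30 mm across from 50 to 80 mm above its underside; about 0.7 kg; origin at the centre of its underside, z up. It starts standing on the bed
- mat: round cork mat 100 mm across, 2 mm thick, fixed on the bench; origin at the centre of its underside
- book_red: a small dark red bound notebook lying flat, 92 mm long (its x), 44 mm wide (its y), 18 mm thick, about 90 g; origin at the centre of its underside, z up. May be absent
- book_blue: a small dark blue bound notebook lying flat, 92 mm long (its x), 44 mm wide (its y), 18 mm thick, about 90 g; origin at the centre of its underside, z up. May be absent
- book_white: a small cream-white bound notebook lying flat, 92 mm long (its x), 44 mm wide (its y), 18 mm thick, about 90 g; origin at the centre of its underside, z up. May be absent
- spool: bystander: green thread spool standing, 46 mm across, 55 mm high; origin under its centre
- glue: bystander: white glue bottle standing, 60 mm across, 130 mm high; origin under its centre
- brush_pot: bystander: blue pot with brushes, 70 mm across, pot 85 mm high, brushes to 175 mm; origin under its centre
- big_books: bystander: two large books stacked, 120 by 200 mm, 65 mm high; origin under the centre
- pliers: bystander: yellow-handled pliers lying flat, 160 mm long; origin at the pivot's underside
- paste_brush: bystander: paste brush lying along its x; origin under its middle
- folder: bystander: cream bone folder, 140 by 22 by 5 mm, lying along its x; origin under its centre

How it is judged (in metres and radians):
On the way, in this order (a step that is already met when the one before it is completed fails the run):
1. the weight stands on the cork mat, off the bed (horizontal distance between weight and mat below 0.022 m and angle between weight's own z axis and vertical below 0.1 rad and height (world z) of weight below 0.01 m and contact force between weight and the fingers below 0.1 N), for 0.2 s.
2. every notebook present lies on its own green pad, released ((horizontal distance between book_red and pad0 below 0.014 m or horizontal distance between book_red and pad1 below 0.014 m or horizontal distance between book_red and pad2 below 0.014 m) and angle between the x axis of each of book_red, book_blue, book_white and the x axis of press, either way round below 0.25 rad and z of each of book_red, book_blue, book_white in the frame of press below 0.05 m and angle between each of book_red, book_blue, book_white's own z axis and vertical below 0.1 rad and (horizontal distance between book_blue and pad0 below 0.014 m or horizontal distance between book_blue and pad1 below 0.014 m or horizontal distance between book_blue and pad2 below 0.014 m) and (horizontal distance between book_white and pad0 below 0.014 m or horizontal distance between book_white and pad1 below 0.014 m or horizontal distance between book_white and pad2 below 0.014 m) and contact force between each of book_red, book_blue, book_white and the fingers below 0.1 N), for 0.2 s.
3. the cover is shut and stays shut by its catch, with the robot off it (value of joint lid below 0.04 rad and contact force between lid and the arm below 0.1 N and contact force between lid and the fingers below 0.1 N), for 0.3 s.
4. the crank has been wound a first full turn with the cover shut (value of joint lid below 0.04 rad and value of joint crank above 6.99 rad).
5. the roller is at its far end with the cover shut (value of joint lid below 0.04 rad and value of joint gantry above 0.275 m), for 0.2 s.
At the end, for the whole second after the job is handed in: Cover shut in its catch (0.04 rad), roller within 15 mm of its far end and still, each notebook present flat on its own pad (centre within 14 mm, straight within 0.25 rad, either way round), weight upright and still on the cork mat (centres within 22 mm) (all of step 5 and velocity of joint crank below 0.1 rad/s and horizontal distance between weight and mat below 0.022 m and angle between each of weight, book_red, book_blue, book_white's own z axis and vertical below 0.1 rad and height (world z) of weight below 0.01 m and linear speed of weight below 0.02 m/s and (horizontal distance between book_red and pad0 below 0.014 m or horizontal distance between book_red and pad1 below 0.014 m or horizontal distance between book_red and pad2 below 0.014 m) and angle between the x axis of each of book_red, book_blue, book_white and the x axis of press, either way round below 0.25 rad and z of each of book_red, book_blue, book_white in the frame of press below 0.05 m and (horizontal distance between book_blue and pad0 below 0.014 m or horizontal distance between book_blue and pad1 below 0.014 m or horizontal distance between book_blue and pad2 below 0.014 m) and (horizontal distance between book_white and pad0 below 0.014 m or horizontal distance between book_white and pad1 below 0.014 m or horizontal distance between book_white and pad2 below 0.014 m)); the robot touches nothing.
It fails at once if a bystander is shifted more than 30 mm (distance of any of spool, glue, brush_pot, big_books, pliers, paste_brush, folder from where it was at the start of the episode above 0.03 m).
It fails at once if the roller is wound on to the bed while the cover is not shut (value of joint gantry above 0.06 m and value of joint lid above 0.2 rad).
Of book_red, book_blue, book_white only 2 to 3 are there at a start; the rules pass over those that are not, and their reading is None.
At some moment in a run one of weight may be knocked a few centimetres aside while the robot is not near it.
Once in a run the grip may slacken for a moment while it holds something.
It also fails if it takes over 210 s, if anything falls off the work surface, if the arm or the gripper's body presses on something with over 40 N, if the wrist force passes 120 N, or if a joint passes its speed limit or range.

ROBOT

A 6-joint arm with a two-finger parallel gripper is mounted at the origin on the work surface. World frame = base frame: x ahead of the robot, y to its left, z up, the work surface at z = 0. Lengths are in mm, angles in rad, forces in N, time in s.
With the tool pointing down it reaches from about 350 to 975 mm from the base axis. Payload 7.1 kg.
Tool frame: the origin (TCP) lies on the front face of the gripper's body, between the roots of the fingers; the fingertips stand 80 mm ahead of it and the grasp point (between the pads) lies 61 mm ahead of it (env.tips_ahead is the distance from the TCP to the fingertips, in mm); z points along the fingers, y is the line along which they close (so a half turn about z gives the same grasp; the last joint's range is limited). The gripper opens to 88 mm and grips with 3 to 60 N. Pads are 20 mm wide; open, the fingers measure 115 mm over their backs; the gripper's body (75 mm by 178 mm) begins 61 mm behind the grasp point.
Start: joints at [1.246, 0.423, 1.63, -0, 1.089, -0.019], TCP at [188.128, 595.998, 302.675] pointing down, gripper open.
Joint ranges: [-3, 3], [-0.9, 2.11], [0.09, 2.58], [-1.31, 4.45], [0.11, 2.69], [-2.54, 2.54]. Speed limits (rad/s): [2.39, 2.39, 3.01, 3.14, 3.14, 3.14].

INTERFACE

Orientations are given as a unit quaternion [x, y, z, w].
In Python, from station import env, set_gripper, viewer, workorder gives the robot as it stands. Calls block until the motion is done:
- env.reach(position, orientation): joint-space move of the TCP to a pose.
- env.move_l(position, rot=None, rate=150, f_stop=None): straight line of the TCP; rot=None keeps the orientation; rate is the mean speed in mm/s. With f_stop (N) it stops when the force on the tool has changed by that much, and returns True; else False.
- env.move_joints(angles): joint-space move.
- set_gripper(opening): finger opening in mm; the grip force is fixed at half the most; returns when the fingers have stopped.
- env.hold(seconds).
- env.ik(position, orientation): joint angles nearest the present ones, or None.
- env.read_state(): the state.
- viewer.camera(name): name is "scene" or "top"; returns the picture (400x640x3 uint8, blue, green, red); there is no depth.
- viewer.camera_params(name): a dict with "fx", "fy", "cx", "cy" (pixels), "dist" ([k1, k2, p1, p2, k3] as OpenCV has them; the pictures are not rectified), "pose" (4x4, takes a point from camera to world coordinates). Camera axes: x right, y up, looking along -z (the intrinsics and any distortion apply to the point x, -y, -z); pixel columns grow to the right and rows downward; lengths in mm; the calibration is good to about 2 mm. A picture is of the moment at which its call begins. camera_params takes no time and is no camera call.
A pose or a line that the arm cannot do raises env.IKError and nothing moves.
- workorder.sign_off(): hands the job in; it is judged then, once.
The state is a dict: "time_s": time; "qpos": joint angles; "dq": joint speeds; "tau": joint torques, N m; "tool_pos": TCP position; "orientation": TCP orientation; "force": force on the tool from outside, world axes, zero at the start; "wrist_torque": the same for the moment, N m; "width": finger opening in mm; "grip_force": force on a finger pad.
Only numpy, scipy, OpenCV 4.12 (cv2) and the standard library are available. Lean on these libraries where they do the work, as an engineer would, in place of code of your own. Each camera call takes 0.05 s, during which the arm holds its last target. There are 200 camera calls.

## Working session

There is one attempt and no reset: what is moved stays moved. The work goes in short steps, each a Python script; the robot and the scene stay as the last script left them, time stands still between calls to the robot, and variables do not carry over. Pictures are saved under pics/ and viewed, at most 14 in all, crops included, and the job is handed in when it is done.

```bash
ls; mkdir -p pics; python3 - <<'E'
from station import env, set_gripper, viewer, workorder
import cv2
for n in("scene","top"):
    cv2.imwrite(f"pics/{n}0.png",viewer.camera(n)); p=viewer.camera_params(n); print(n,p)
s=env.read_state();print(s)
E
```

```text
pics
scene {'fx': 471.1244256374197, 'fy': 471.1244256374197, 'cx': 317.10293423348946, 'cy': 195.97685957032294, 'dist': array([0.04029047, 0.        , 0.        , 0.        , 0.        ]), 'pose': array([[-1.32978255e-01, -7.71473511e-01,  6.22210097e-01,
         1.38537711e+03],
       [ 9.91026956e-01, -1.12052393e-01,  7.28686047e-02,
         9.76892671e+01],
       [ 1.35039321e-02,  6.26316918e-01,  7.79451577e-01,
         1.14500590e+03],
       [ 0.00000000e+00,  0.00000000e+00,  0.00000000e+00,
         1.00000000e+00]])}
top {'fx': 377.4210666854109, 'fy': 377.4210666854109, 'cx': 318.58859526835033, 'cy': 203.13891679145124, 'dist': array([-0.05794379,  0.        ,  0.        ,  0.        ,  0.        ]), 'pose': array([[ 7.17531965e-02,  9.75827945e-01, -2.06425048e-01,
         3.26139348e+02],
       [-9.97417458e-01,  6.95467069e-02, -1.79351814e-02,
        -2.78495308e+01],
       [-3.14546891e-03,  2.07178854e-01,  9.78298027e-01,
         1.27582321e+03],
       [ 0.00000000e+00,  0.00000000e+00,  0.00000000e+00,
         1.00000000e+00]])}
{'time_s': 0.1, 'qpos': array([ 1.24600485e+00,  4.23760066e-01,  1.63059884e+00, -4.54222504e-05,
        1.08861657e+00, -1.90180824e-02]), 'dq': array([-0.00108431, -0.00273223, -0.00300161,  0.00120501,  0.0001073 ,
       -0.0013465 ]), 'tau': array([-3.47326647e-06, -5.45612884e+01, -2.74325770e+01,  6.44641765e-02,
        1.87910063e-02,  1.69139849e-06]), 'tool_pos': array([188.01420151, 595.63902789, 301.98787198]), 'orientation': array([ 1.52281329e-01,  9.88336946e-01, -6.84660055e-04, -9.84541977e-05]), 'force': array([ 0.08393661,  0.27706327, -0.23938437]), 'wrist_torque': array([-0.00802064,  0.01416066,  0.04580012]), 'grip_force': 0.0, 'width': 87.63420440288516}
```

View pics/top0.png

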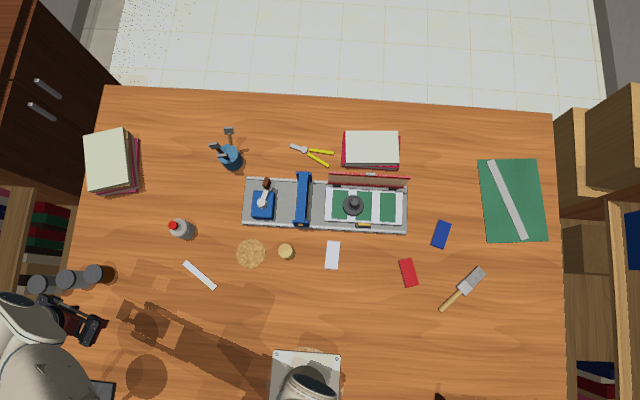

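View pics/scene0.png

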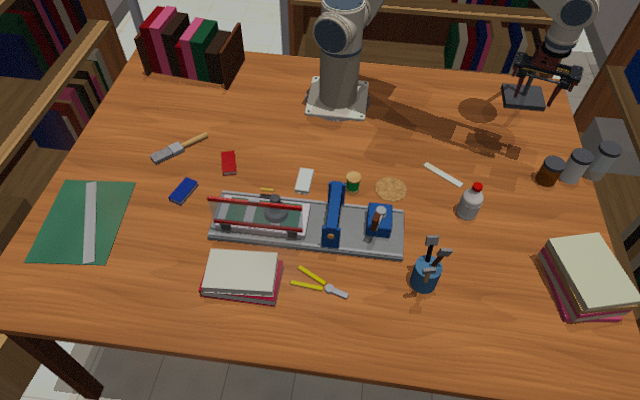

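Top view: press spans about (243-408, 178-234), with the weight at (353,205) on the bed. White book is at (332,255), red at (408,272), blue at (440,235), mat at (251,253), spool at (285,251) and the crank grip at (266,185).

```bash
cat > h.py <<'E'
import cv2, numpy as np
from station import env, set_gripper, viewer, workorder
from scipy.spatial.transform import Rotation as R
def ray(cam,uv):
    p=viewer.camera_params(cam);K=np.array([[p['fx'],0,p['cx']],[0,p['fy'],p['cy']],[0,0,1.]])
    q=cv2.undistortPoints(np.array(uv,float).reshape(-1,1,2),K,p['dist']).reshape(-1,2)
    d=np.c_[q[:,0],-q[:,1],-np.ones(len(q))]@p['pose'][:3,:3].T
    return p['pose'][:3,3],d
def w(cam,uv,z):
    c,d=ray(cam,uv); return c+d*((z-c[2])/d[:,2])[:,None]
def px(cam,P):
    p=viewer.camera_params(cam);K=np.array([[p['fx'],0,p['cx']],[0,p['fy'],p['cy']],[0,0,1.]])
    c=(np.array(P,float).reshape(-1,3)-p['pose'][:3,3])@p['pose'][:3,:3]
    return cv2.projectPoints(c*[1,-1,-1],np.zeros(3),np.zeros(3),K,p['dist'])[0].reshape(-1,2)
def blob(img,lo,hi,box,n=1):
    x0,y0,x1,y1=box; h=cv2.cvtColor(img,cv2.COLOR_BGR2HSV)[y0:y1,x0:x1]
    lo2=list(lo)
    if lo[0]<0: m=cv2.inRange(h,(0,*lo[1:]),hi)|cv2.inRange(h,(180+lo[0],*lo[1:]),(180,*hi[1:]))
    else: m=cv2.inRange(h,lo,hi)
    cs=sorted(cv2.findContours(m,cv2.RETR_EXTERNAL,cv2.CHAIN_APPROX_NONE)[0],key=cv2.contourArea)[::-1][:n]
    return [c.reshape(-1,2)+[x0,y0] for c in cs]
def rect(cam,c,z):
    P=w(cam,c,z)[:,:2].astype(np.float32); (x,y),(a,b),t=cv2.minAreaRect(P)
    if a<b: a,b,t=b,a,t+90
    return np.round([x,y,a,b,((t+90)%180)-90],1)   # centre, sizes, angle of long side (deg)
def down(a):  # tool down, finger-closing line (tool y) at angle a deg in world
    Rm=np.c_[[np.sin(np.radians(a)),-np.cos(np.radians(a)),0],[np.cos(np.radians(a)),np.sin(np.radians(a)),0],[0,0,-1]]
    Rm[:,0]=np.cross(Rm[:,1],Rm[:,2]); return R.from_matrix(Rm).as_quat()
E
python3 - <<'E'
from h import *
t=cv2.imread('pics/top0.png');s=cv2.imread('pics/scene0.png')
H=dict(red=((-8,140,60),(8,255,255)),blue=((108,120,40),(130,255,255)),white=((0,0,170),(179,60,255)))
B={'top':dict(red=(390,245,430,300),blue=(422,210,462,260),white=(315,236,350,280)),'scene':dict(red=(215,145,245,180),blue=(160,170,205,210),white=(285,160,322,198))}
for k in H:
  for cam,im in(('top',t),('scene',s)):
    c=blob(im,*H[k],B[cam][k])
    print(k,cam,len(c[0]),rect(cam,c[0],18))
for cam,b in(('top',(230,235,272,272)),('scene',(370,172,415,205))):
    x0,y0,x1,y1=b;print(cam,[cv2.cvtColor((t if cam=='top' else s),cv2.COLOR_BGR2HSV)[(y0+y1)//2,(x0+x1)//2]])
cv2.imwrite('pics/c1.png',cv2.resize(t[165:280,225:425],None,fx=4,fy=4,interpolation=cv2.INTER_CUBIC))
cv2.imwrite('pics/c2.png',cv2.resize(s[165:270,200:412],None,fx=3.77,fy=3.77,interpolation=cv2.INTER_CUBIC))
E
```

```text
red top 78 [ 380.8 -315.6   92.4   47.9   17.3]
red scene 65 [ 382.1 -313.9   94.    45.2   17. ]
blue top 71 [ 514.9 -422.4   92.4   44.5  -17.9]
blue scene 61 [ 519.4 -421.2   91.5   43.   -17.3]
white top 79 [421.2 -61.5  93.8  43.8  -2.8]
white scene 66 [421.5 -58.7  90.4  43.5  -1.8]
top [array([ 18, 118, 198], dtype=uint8)]
scene [array([ 17, 135, 160], dtype=uint8)]
```

View pics/c1.png

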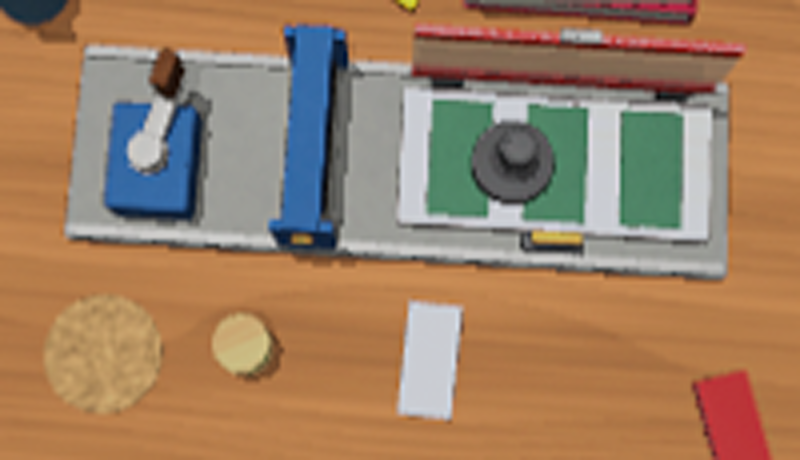

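View pics/c2.png

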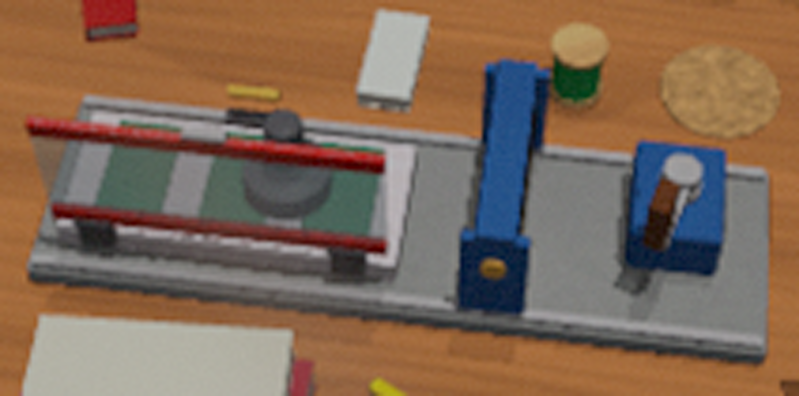

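Crops: base corners in c1 at about (88,46), (67,238), (723,272), (728,88), and three green pads. The hub is at (147,152), the grip top at (166,65), the foot at (513,162), and the mat centre at (103,353). In c2 the cover stands open over its hinge, and the grip is at (660,215).

```bash
python3 - <<'E'
from h import *
from scipy.optimize import least_squares
t=cv2.imread('pics/top0.png')
T=lambda a:(np.array(a,float)-1.5)/4+[225,165]
S=lambda a:(np.array(a,float)-1.4)/3.77+[200,165]
# base corners
bt=T([(88,46),(67,238),(723,272),(728,88)]); mt=[(85,280),(-85,280),(-85,-280),(85,-280)]
print('base',np.round(w('top',bt,20)[:,:2],1).tolist())
bs=S([(768,172),(762,352),(32,276),(85,98)]);print('baseS',np.round(w('scene',bs,20)[:,:2],1).tolist())
g=blob(t,(55,90,50),(85,255,200),(320,180,405,230),3)
for c in g: print('pad',rect('top',c,40))
def pose(m,W):
    m=np.array(m,float);W=np.array(W);A=m-m.mean(0);B=W-W.mean(0)
    a=np.arctan2((A[:,0]*B[:,1]-A[:,1]*B[:,0]).sum(),(A*B).sum());c,s=np.cos(a),np.sin(a)
    Rm=np.array([[c,-s],[s,c]]);return W.mean(0)-Rm@m.mean(0),np.degrees(a),np.round(W-(m@Rm.T+W.mean(0)-Rm@m.mean(0)),1).tolist()
print(pose(mt,w('top',bt,20)[:,:2]))
print(pose([(85,280) if 0 else (-85,280),(85,280),(85,-280),(-85,-280)],w('scene',bs,20)[:,:2]))
print('mat',w('top',T([(103,353)]),2),w('scene',S([(720,90)]),2))
print('foot',w('top',T([(513,163)]),65),'knob',w('top',T([(517,150)]),105),w('scene',S([(283,127)]),107))
print('hub',w('top',T([(147,152)]),88),'griptop',w('top',T([(168,66)]),138),w('scene',S([(661,190)]),138))
for a in [(166,48),(180,66),(153,66),(150,92),(174,92)]: print(a,np.round(w('top',T([a]),138)[0,:2]))
E
```

```text
base [[668.8, 250.7], [500.5, 249.7], [511.0, -302.5], [670.6, -302.9]]
baseS [[504.6, 255.5], [672.3, 254.2], [683.1, -293.8], [508.4, -299.3]]
pad [ 590.8 -234.3   95.7   47.     1.8]
pad [589.  -75.3  94.8  47.3   0.8]
pad [ 5.904e+02 -1.560e+02  9.580e+01  4.820e+01  5.000e-01]
(array([587.71123846, -26.23930616]), np.float64(0.5937171528930001), [[-1.0, -3.9], [0.6, -3.1], [5.4, 4.6], [-5.0, 2.4]])
(array([592.07919516, -20.83051833]), np.float64(0.7567473551698268), [[1.2, -2.5], [-1.1, -6.1], [2.4, 5.9], [-2.4, 2.6]])
mat [[407.81896512 212.36367727   2.        ]] [[409.5608597  216.58535647   2.        ]]
foot [[ 582.1445306  -118.22137904   65.        ]] knob [[ 584.42908612 -117.8455271   105.        ]] [[ 582.26022202 -116.18284753  107.        ]]
hub [[565.35202185 178.02964825  88.        ]] griptop [[624.83128731 160.06744366 138.        ]] [[623.81554737 164.49951836 138.        ]]
(166, 48) [639. 163.]
(180, 66) [625. 151.]
(153, 66) [624. 172.]
(150, 92) [603. 172.]
(174, 92) [604. 153.]
```

```bash
cat >> h.py <<'E'
def best(p,a):
    q0=env.read_state()['qpos'];c=[]
    for k in(0,180):
        q=env.ik(p,down(a+k))
        if q is not None: c.append((abs(q[5])+0.3*abs(q[5]-q0[5]),a+k))
    return min(c)[1]
def go(x,y,z,a):
    a=best([x,y,z],a);env.reach([x,y,z],down(a));return a
def zmove(z,rate=150,f=None):
    p=np.array(env.read_state()['tool_pos']);p[2]=z;return env.move_l(p,rate=rate,f_stop=f)
def st(m=''):
    s=env.read_state();print(m,round(s['time_s'],1),np.round(s['tool_pos'],1),'F',np.round(s['force'],1),'w',round(s['width'],1),'g',round(s['grip_force'],1),'q6',round(s['qpos'][5],2))
E
python3 - <<'E'
from h import *
x,y=583,-117.3
go(x,y,300,90); st(); set_gripper(60)
print(env.move_l([x,y,167],rate=150,f_stop=15)); set_gripper(10); st('grip')
zmove(300); st('lift')
go(408.7,214.5,250,90); st('carry')
print(env.move_l([408.7,214.5,133],rate=120)); print(env.move_l([408.7,214.5,124],rate=25,f_stop=6)); st('down')
set_gripper(48); st('rel'); zmove(300)
go(421,0,400,90)
for n in("scene","top"): cv2.imwrite(f"pics/{n}1.png",viewer.camera(n))
t=cv2.imread('pics/top1.png')
s=cv2.imread('pics/scene1.png')
cv2.imwrite('pics/c3.png',np.vstack([cv2.resize(t[150:290,225:425],(600,420)),cv2.resize(s[150:210,340:440],(600,360))])[:600] if 0 else np.hstack([cv2.resize(t[220:280,225:300],(400,320)),cv2.resize(s[160:220,360:435],(400,320))]))
E
```

```text
3.0 [ 583.2 -116.5  300. ] F [ 0.4 -0.1 -0.1] w 87.8 g 0.0 q6 1.35
False
grip 5.2 [ 583.1 -117.2  167.3] F [-1.5  1.4  3.4] w 29.5 g 30.0 q6 1.35
lift 6.2 [ 582.3 -117.1  298.7] F [ 0.2 -0.7 -7.3] w 29.6 g 30.0 q6 1.35
carry 8.3 [409.  214.4 250. ] F [-0.9 -0.4 -7. ] w 29.7 g 30.0 q6 -1.11
False
True
down 9.8 [409.3 214.9 128.8] F [0.5 0.9 0.2] w 29.5 g 30.0 q6 -1.11
rel 10.3 [408.2 214.2 128.1] F [0.2 0.3 0.7] w 48.0 g 0.0 q6 -1.11
```

View pics/c3.png

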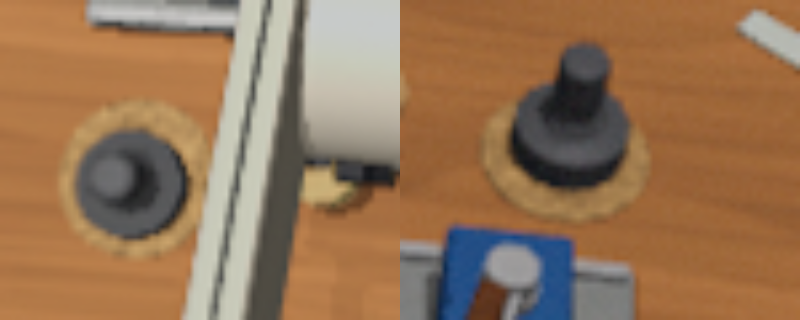

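The weight stands upright and central on the mat in both views. Books next.

```bash
cat > book.py <<'E'
from h import *
def book(b,pad,ya=0.8):
    x,y,a=b; go(x,y,250,a+90); set_gripper(70)
    env.move_l([x,y,100],rate=200); env.move_l([x,y,84],rate=60,f_stop=10); z0=env.read_state()['tool_pos'][2]
    set_gripper(30); st('grip'); zmove(250,200); st('lift')
    if env.read_state()['width']<38: print('LOST'); return
    px_,py_=pad; go(px_,py_,250,90+ya); st('over')
    env.move_l([px_,py_,z0+46],rate=150); env.hold(.2); print(env.move_l([px_,py_,z0+36],rate=25,f_stop=6)); st('place')
    set_gripper(56); zmove(250,200); st('done')
E
python3 - <<'E'
from book import *
book((421.3,-60.1,-2.3),(589,-74))
book((381.4,-314.7,17),(590,-154))
book((517,-421.8,-17.6),(591.2,-234))
go(450,350,300,90)
for n in("scene","top"): cv2.imwrite(f"pics/{n}2.png",viewer.camera(n))
t=cv2.imread('pics/top2.png');s=cv2.imread('pics/scene2.png')
cv2.imwrite('pics/c4.png',np.vstack([cv2.resize(t[165:280,225:425],(600,345)),cv2.resize(s[165:250,200:412],(600,240))]))
E
```

```text
grip 15.7 [421.4 -60.1  84.1] F [-0.5 -0.3  2.6] w 43.8 g 3.0 q6 -1.7
lift 16.7 [420.7 -60.  249.2] F [-0.1  0.1 -0.9] w 44.1 g 30.0 q6 -1.7
over 17.4 [587.2 -73.8 248.2] F [-0.7  0.5 -1.4] w 44.0 g 30.0 q6 -1.73
True
place 18.9 [589.4 -74.1 123.6] F [-0.2 -0.7  3. ] w 43.8 g 30.0 q6 -1.73
done 20.1 [588.2 -73.9 249.2] F [ 0.6 -0.2 -0.2] w 55.7 g 0.0 q6 -1.73
grip 24.4 [ 381.5 -314.8   84.1] F [-0.4 -0.2  1.5] w 44.0 g 30.0 q6 0.56
lift 25.4 [ 381.  -314.4  249.1] F [ 0.4  0.2 -2.2] w 44.0 g 30.0 q6 0.56
over 26.4 [ 589.1 -154.4  249.1] F [-0.2 -0.1 -0.1] w 43.6 g 30.0 q6 1.28
True
place 27.9 [ 590.5 -154.1  123.7] F [ 0.4 -0.   3. ] w 44.0 g 30.0 q6 1.28
done 29.1 [ 589.2 -153.8  249.1] F [ 0.8 -0.5 -0.1] w 56.0 g 0.0 q6 1.28
grip 32.5 [ 517.1 -421.9   84.2] F [-0.4  0.3  1.2] w 44.0 g 30.0 q6 1.18
lift 33.5 [ 516.5 -421.4  248.7] F [-0.2 -0.3 -1.1] w 43.8 g 30.0 q6 1.18
over 34.3 [ 591.  -234.7  249.5] F [-0.9  0.5 -0.7] w 43.8 g 30.0 q6 1.16
True
place 35.8 [ 591.6 -234.1  123.7] F [-0.4  0.4  3.1] w 43.8 g 30.0 q6 1.16
done 37.0 [ 590.4 -233.7  249.1] F [-0.4  0.4 -0.5] w 56.1 g 0.0 q6 1.16
```

View pics/c4.png

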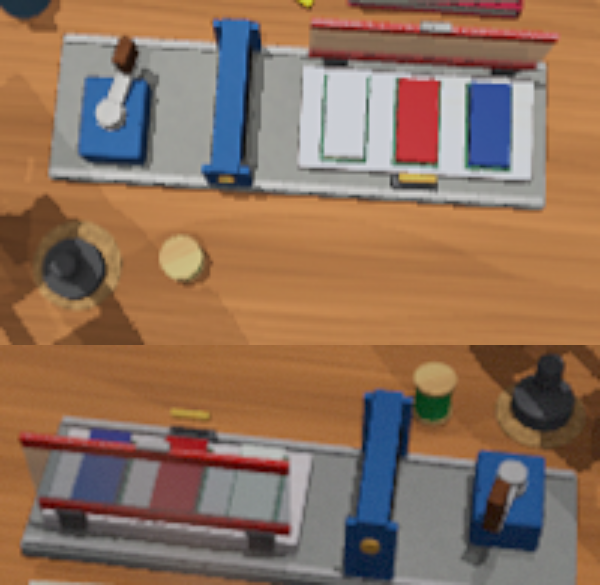

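All three books sit on their pads, straight. I'll measure them, and locate the cover's edges.

```bash
python3 - <<'E'
from h import *
t=cv2.imread('pics/top2.png');s=cv2.imread('pics/scene2.png')
for k,lo,hi,b in(('red',(-8,140,60),(8,255,255),(352,188,375,225)),('blue',(108,120,40),(130,255,255),(378,188,400,225))):
    print(k,rect('top',blob(t,lo,hi,b)[0],58))
C=lambda a:np.array(a,float)/3+[225,165]
print('white',w('top',C([(325,75),(368,75),(363,161),(321,160)]),58)[:,:2].mean(0))
S=lambda a:(np.array(a,float)-[0,345])/2.83+[200,165]
print('hinge top',w('top',C([(312,55),(548,67)]),64)[:,:2].round(1).tolist(),'scene',w('scene',S([(42,508),(290,529)]),64)[:,:2].round(1).tolist())
print('lip top',w('top',C([(312,23),(556,39)]),175)[:,:2].round(1).tolist(),'scene',w('scene',S([(22,440),(290,467)]),175)[:,:2].round(1).tolist())
print('catch',w('top',C([(418,181)]),66)[:,:2],w('scene',S([(190,413)]),66)[:,:2])
print('bigbooks near edge',w('top',[(342,165),(399,169)],65)[:,:2].round().tolist(),'brushes',w('top',[(214,150),(229,130),(236,165)],100)[:,:2].round().tolist())
E
```

```text
red [ 5.883e+02 -1.543e+02  9.150e+01  4.500e+01  2.000e-01]
blue [ 589.  -232.9   91.2   43.1    1.7]
white [584.71410666 -75.37270839]
hinge top [[651.3, -35.3], [656.4, -296.8]] scene [[658.4, -274.1], [648.6, -27.5]]
lip top [[654.9, -32.4], [655.9, -279.6]] scene [[660.7, -274.7], [656.4, -25.1]]
catch [[ 518.66871957 -158.70853711]] [[ 519.14237977 -153.41290611]]
bigbooks near edge [[718.0, -75.0], [717.0, -266.0]] brushes [[729.0, 351.0], [802.0, 310.0], [682.0, 272.0]]
```

```bash
python3 - <<'E'
from h import *
Y=-154; a=go(705,Y,300,90.8); set_gripper(60)
q=down(a); env.move_l([705,Y,240],q)
hx,hz=652,64
for th in list(np.arange(1.5,0.15,-0.1)):
    r=98+6*(1.5-th)/1.5; c=np.array([-np.cos(th),np.sin(th)])*r+np.array([np.sin(th),np.cos(th)])*2
    r_=env.move_l([hx+c[0]+10,Y,hz+c[1]+80],rate=100,f_stop=40)
    if r_: print('stop',th); break
st('near'); 
print(env.move_l([558,Y,140],rate=25,f_stop=28)); st('pressed')
env.hold(.2); zmove(190,60); st('up'); zmove(280)
go(450,350,300,90)
for n in("scene","top"): cv2.imwrite(f"pics/{n}3.png",viewer.camera(n))
t=cv2.imread('pics/top3.png');s=cv2.imread('pics/scene3.png')
cv2.imwrite('pics/c5.png',np.vstack([cv2.resize(t[165:280,225:425],(600,345)),cv2.resize(s[165:250,200:412],(600,240))]))
E
```

```text
near 46.0 [ 561.  -153.9  166.3] F [-0.5 -0.1  1.5] w 60.2 g 0.5 q6 1.27
True
pressed 46.9 [ 559.2 -154.1  143.9] F [-1.2  0.5  7.8] w 60.1 g 3.8 q6 1.27
up 48.0 [ 559.  -154.   189.8] F [0.2 0.  0.5] w 60.1 g 0.0 q6 1.27
```

View pics/c5.png

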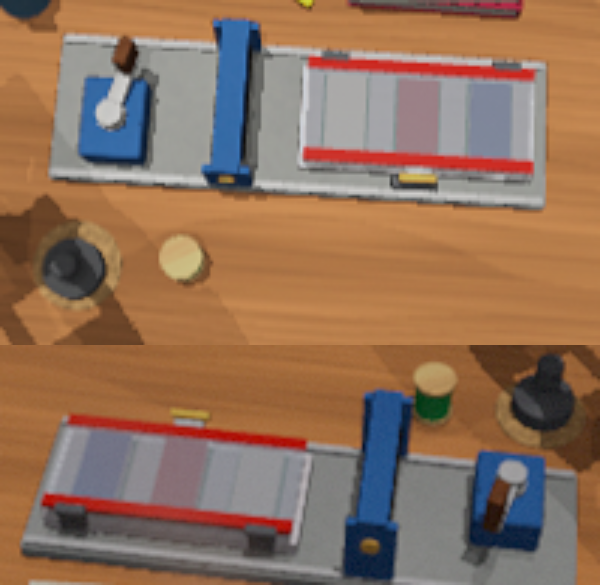

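The cover is shut and caught. Now triangulate the crank hub and grip.

```bash
python3 - <<'E'
from h import *
T=lambda a:(np.array(a,float)-1.5)/4+[225,165]
S=lambda a:(np.array(a,float)-1.4)/3.77+[200,165]
def tri(u,v):
    c1,d1=ray('top',u);c2,d2=ray('scene',v);d1=d1[0];d2=d2[0]
    k=np.linalg.lstsq(np.c_[d1,-d2],c2-c1,rcond=None)[0];p,q=c1+k[0]*d1,c2+k[1]*d2
    return np.round((p+q)/2,1),np.round(p-q,1)
print('hub',tri(T([(147,152)]),S([(683,168)])))
print('griptop',tri(T([(167,63)]),S([(663,190)])))
t=cv2.imread('pics/top3.png');s=cv2.imread('pics/scene3.png')
cv2.imwrite('pics/c6.png',np.hstack([cv2.resize(t[172:227,240:285],(360,440),interpolation=cv2.INTER_CUBIC),cv2.resize(s[192:247,360:410],(400,440),interpolation=cv2.INTER_CUBIC)]))
E
```

```text
hub (array([564.9, 180.3,  89.5]), array([ 0.5, -5. , -0.8]))
griptop (array([626.3, 163.2, 140.9]), array([ 0.5, -5. , -0.7]))
```

View pics/c6.png

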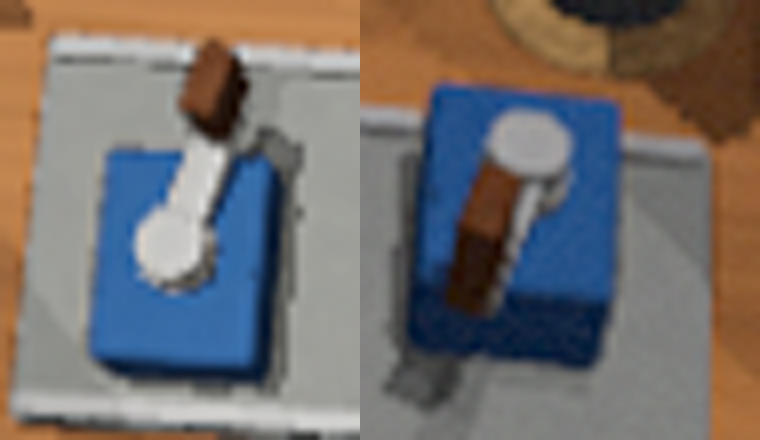

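```bash
cat > crank.py <<'E'
from h import *
AX=np.array([565,180.3]); Z=178
def pose(phi,R0=60,z=Z): p=np.radians(phi); return [AX[0]+R0*np.cos(p),AX[1]+R0*np.sin(p),z]
def span(phi,flip,step,maxdeg):
    n=0;last=None
    while n*step<maxdeg:
        q=env.ik(pose(phi-n*step),down(phi-n*step+90+flip))
        if q is None or abs(q[5])>2.45 or (last is not None and abs(q[5]-last)>1): break
        last=q[5];n+=1
    return n-1
def wind(phi,deg,step=12,fstop=40):
    """grasp at phi, wind up to deg clockwise; returns (phi reached, stopped by force)"""
    flip=max((0,180),key=lambda f:span(phi,f,step,deg+step)); n=span(phi,flip,step,deg+step)
    env.reach(pose(phi,z=260),down(phi+90+flip)); set_gripper(45)
    env.move_l(pose(phi),rate=120,f_stop=15); set_gripper(5); st('grip'); hit=False; fm=0
    for i in range(1,n+1):
        p=phi-i*step
        hit=env.move_l(pose(p),down(p+90+flip),rate=60,f_stop=fstop)
        s=env.read_state();fm=max(fm,np.linalg.norm(s['force']))
        if hit or s['width']<10: break
    st(f'end phi={p} hit={hit} fmax={fm:.1f}')
    set_gripper(45); zmove(260,150); return p,hit
E
python3 - <<'E'
from crank import *
print(wind(-17,240))
go(450,350,300,90)
for n in("scene","top"): cv2.imwrite(f"pics/{n}4.png",viewer.camera(n))
t=cv2.imread('pics/top4.png');s=cv2.imread('pics/scene4.png')
cv2.imwrite('pics/c7.png',np.vstack([cv2.resize(t[165:280,225:425],(600,345)),cv2.resize(s[165:250,200:412],(600,240))]))
E
```

```text
grip 53.7 [623.1 163.3 178.6] F [2.8 3.5 1.6] w 16.2 g 30.0 q6 -1.04
end phi=-209 hit=False fmax=21.8 59.4 [516.9 208.9 178.9] F [17.2 -5.8 -7.5] w 16.0 g 30.0 q6 2.44
(-209, False)
```

View pics/c7.png

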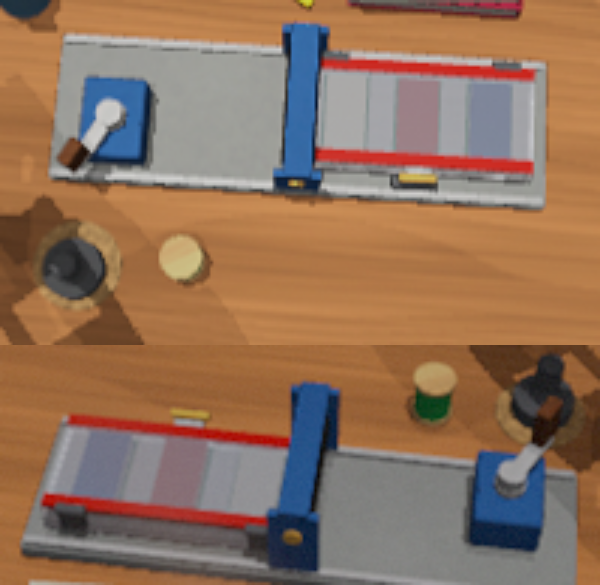

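The crank turned as expected, and the gantry now covers the bed's edge. Continuing.

```bash
python3 - <<'E'
from crank import *
p,h=-209,False
end=-17-760
for k in range(5):
    if h or p<=end: break
    p,h=wind(p,p-end)
go(450,350,300,90)
for n in("scene","top"): cv2.imwrite(f"pics/{n}5.png",viewer.camera(n))
t=cv2.imread('pics/top5.png');s=cv2.imread('pics/scene5.png')
cv2.imwrite('pics/c8.png',np.vstack([cv2.resize(t[165:280,225:425],(600,345)),cv2.resize(s[165:250,200:412],(600,240))]))
E
```

```text
grip 66.0 [512.9 210.  178.4] F [-0.1  4.2  2. ] w 15.8 g 29.9 q6 -0.7
end phi=-389 hit=False fmax=23.0 71.3 [621.9 150.  178.8] F [18.1 -3.8 -8.1] w 15.7 g 30.1 q6 2.3
grip 76.9 [618.  151.7 178.5] F [1.9 3.9 1.4] w 15.9 g 29.8 q6 -0.84
end phi=-569 hit=False fmax=22.6 82.3 [516.9 208.8 178.7] F [17.8 -6.6 -8.4] w 15.6 g 30.0 q6 2.44
grip 87.9 [512.9 210.  178.4] F [-0.   3.8  2.1] w 15.8 g 29.9 q6 -0.7
end phi=-749 hit=False fmax=22.8 93.3 [621.8 150.  178.8] F [16.6 -4.4 -8.4] w 15.9 g 30.1 q6 2.3
grip 98.9 [618.  151.7 178.5] F [2.  4.3 0.7] w 15.9 g 29.8 q6 -0.84
end phi=-761 hit=True fmax=10.2 99.1 [614.4 147.7 178.5] F [ 3.7  9.2 -2.4] w 17.1 g 30.0 q6 -0.68
```

View pics/c8.png

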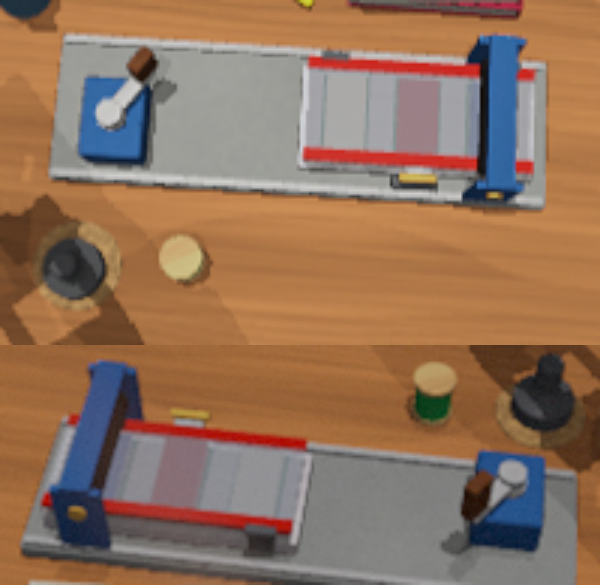

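```bash
python3 - <<'E'
from h import *
bl=[]
for cam,z,b in(('top',126,(285,165,410,235)),('scene',126,(205,165,350,245))):
    r=[]
    for f in('0','5'):
        im=cv2.imread(f'pics/{cam}{f}.png')
        if cam=='scene' : 
            c=blob(im,(100,120,60),(125,255,255),(315,165,350,250) if f=='0' else (205,165,250,250))[0]
        else: c=blob(im,(100,120,60),(125,255,255),(290,165,320,235) if f=='0' else (375,165,405,235))[0]
        r.append(w(cam,[c.reshape(-1,2).mean(0) if 0 else cv2.minAreaRect(c.astype(np.float32))[0]],80)[0])
    print(cam,np.round(r,1).tolist())
# weight vs mat
t=cv2.imread('pics/top5.png');s=cv2.imread('pics/scene5.png')
C=lambda a:np.array(a,float)/3+[225,165]
print('foot',w('top',C([(73,268)]),25)[0],'mat',w('top',C([(78,265)]),2)[0])
st()
E
```

```text
top [[594.1, 52.6, 80.0], [597.2, -240.1, 80.0]]
scene [[592.9, 50.1, 80.0], [594.9, -240.2, 80.0]]
foot [401.30954725 210.96334012  25.        ] mat [406.44613974 210.09259024   2.        ]
 101.6 [450.9 349.1 299.5] F [ 0.2 -0.1  1.3] w 44.6 g 0.0 q6 -0.93
```

```bash
python3 -c "
from h import *
print(workorder.sign_off())"
```

```text
the job is handed in; nothing more can be done
None
```

I finished the job and handed it in at about 102 s of the 210 s, but `sign_off()` gave no verdict: the last pictures show the weight on its mat, all three notebooks on their pads, the cover caught shut and the roller at its far end stop.

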